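Open the leaning jam jar with the stuck cap

TASK

Open the jam jar that leans in the wooden stand: its cap is stuck, so grip it, break it loose with a short hard anticlockwise twist and turn it on until it comes free. Lift the cap off and set it down gently on the round cork coaster, flat and open side down, without knocking the two spice jars or the spotted mug aside, and let go.

Things in the scene. Friction and masses are not known exactly. Their poses are not given: they have to be found in the camera images.
- cap: Round steel twist-off cap, 24 flats round its skirt, 58 mm diameter, 23 mm high, about 60 g, on the leaning jar. Origin: centre of its open lower edge; z points out of its closed top. Opens anticlockwise seen from its top (positive turn about its z). Stuck: breaks loose at 0.3 to 0.8 N m within the first 20 degrees, then turns almost freely. While tight, its x axis lies along the jar's x axis.
- cap_top (a point): Centre of the cap's top, 23 mm along the cap's z from its origin. The cap is a quarter-turn lug cap: it cannot be pulled off before 60 degrees of turn; from about 65 to 135 degrees it lifts straight off along the jar's z axis (80 degrees is good; stop at about 140). Lifting it 25 mm clears the neck.
- jar: Glass jam jar, body 72 mm diameter, clamped by a steel band in the stand; it does not move. It leans 32 degrees (0.56 rad) from vertical over the front of the stand. Origin: centre of its mouth rim; z points out of the mouth along the jar's axis, y is level. The closed cap's edge is 19 mm below the rim; below it 11 mm of bare 40 mm neck, then the shoulder.
- stand: Wooden stand fixed to the worktop: board 110 mm (x) by 122 mm (y), 14 mm thick; two upright cheeks 12 mm thick, 105 mm high, at y = +/-53 mm, with dark knobs outside (134 mm over all). Origin: centre of the underside. The jar leans to its -x side, the front; the mouth rim lies at x = -37 mm, z = 139 mm.
- coaster: Round cork coaster fixed on the worktop, 110 mm diameter, 8 mm thick. Origin: centre of its underside; its top is 8 mm above.
- spice_tall: Spice jar with dark cap, 41 mm diameter, 105 mm high, standing loose behind the work. Origin: centre of the underside. Leave alone.
- spice_short: Spice jar with ochre cap, 42 mm diameter, 96 mm high, standing loose in front, near the worktop's edge. Origin: centre of the underside. Leave alone.
- mug_2: Spotted mug, 92x127x93 mm, standing loose behind. Origin: centre of the underside. Leave alone.
Mind the look-alikes: they are no part of the job. What is meant by the cap is not purple, and is the smaller of those in its own colour.

How it is judged (in metres and radians):
On the way, in this order (a step that is already met when the one before it is completed fails the run):
1. the cap, still on the jar, has been turned loose: by more than 35 degrees (angle between the x axis of cap and the x axis of jar, either way round above 0.61 rad and z of cap in the frame of jar below -0.01 m and distance between cap and jar below 0.026 m), for 0.1 s.
2. the cap is lifted off the jar (distance between cap and jar above 0.05 m), for 0.1 s.
At the end, for the whole second after the job is handed in: The cap lies at rest on the cork coaster, flat (within 7 degrees) and open side down, its centre within 35 mm of the coaster's centre (horizontal distance between cap and coaster below 0.035 m and z of cap in the frame of coaster below 0.013 m and angle between cap's own z axis and vertical below 0.12 rad and linear speed of cap below 0.02 m/s and contact force between cap and coaster above 0.1 N); the robot touches nothing.
It fails at once if the cap is dropped (it falls freely for more than about 25 mm) (linear speed of cap above 0.7 m/s and contact force between cap and the fingers below 0.05 N).
It fails at once if a spice jar or the spotted mug is knocked aside by more than 40 mm (distance of any of spice_tall, spice_short, mug_2 from where it was at the start of the episode above 0.04 m).
It also fails if it takes over 42 s, if anything falls off the work surface, if the arm or the gripper's body presses on something with over 40 N, if the wrist force passes 120 N, or if a joint passes its speed limit or range.

ROBOT

A 6-joint arm with a two-finger parallel gripper is mounted at the origin on a cart in front of the work surface, level with it; the furniture and walls round the work are solid. World frame = base frame: x ahead of the robot, y to its left, z up, the work surface at z = 0. Lengths are in mm, angles in rad, forces in N, time in s.
With the tool pointing down it reaches from about 250 to 725 mm from the base axis. Payload 4 kg.
Tool frame: the origin (TCP) lies midway between the tips of the shut fingers; the grasp point (between the pads) lies manip.hold_point_z behind it (manip.hold_point_z is the distance from the TCP to the grasp point, in mm); z points along the fingers, y is the line along which they close (so a half turn about z gives the same grasp; the last joint's range is limited). The gripper opens to 85 mm and grips with 20 to 120 N. Pads are 22 mm wide; open, the fingers measure 114 mm over their backs; the gripper's body (76 mm by 85 mm) begins 54 mm behind the grasp point. The pads swing forward as they close: fully open they stand 13 mm farther back than shut.
Start: joints at [1.279, 0.241, 0.005, 1.335, 0, 1.571], TCP at [143.836, 478.864, 231.306] pointing down, gripper open.
Joint ranges: [-2.72, 2.72], [-1.05, 1.87], [-1.09, 1.28], [-1.99, 2.15], [-1.42, 1.44], [-3.14, 3.14]. Speed limits (rad/s): [2.79, 2.79, 3.14, 3.14, 3.14, 3.14].

INTERFACE

Orientations are given as a unit quaternion [w, x, y, z].
In Python, from workcell import sensors, optics, manip, finder gives the robot as it stands.
- The arm moves only by the shell command python3 -m pendant 'ROWS'. ROWS is JSON, a list that holds one entry, the list of rows, each a list of 7 numbers: the turn, a rotation vector about the tool's x, y, z in degrees, then the shift along the tool's x, y, z in m, then the opening, from -1 (shut) to 1 (fully open). A call has 1 to 8 rows; each row shifts and turns the commanded pose from where the row before left it, along the tool's axes as they then stand; what a row does not reach is not made up. A row lasts 1/8 s, in which the tool goes at most 62.5 mm and 10.7 degrees, less where a joint would pass 70% of its speed; a pose out of reach is approached as far as the arm can. A call is refused whole if a number of a shift passes 0.0625 or a number of a turn 10.7, either way. A call with a gripper value outside its range is refused whole. The fingers move at their own pace and stop on an object; the grip force is fixed at half the most. Time passes only in rows, so rows that do not move let the fingers close. It gives the time, the measured TCP pose, the force, the opening and the grip force at its end, in the units of the state.
- sensors.state(): the state, without advancing time (a new reading comes with each control period).
- optics.get_image(name): name is "side" or "top" or "wrist"; returns a dict with "pixels" (384x512x3 uint8, blue, green, red), "depth" (384x512 float32, mm along the optical axis (not along the pixel's ray), 0 where there is no reading), "fx", "fy", "cx", "cy" (pixels), "dist_coeffs" ([k1, k2, p1, p2, k3] as OpenCV has them; the pictures are not rectified), "eye" and "orientation" of the camera in the world; the wrist camera has in their place "mount" (4x4, takes a point from camera to tool coordinates, whose origin is the TCP and whose axes are the flange's). Camera axes: x right, y up, looking along -z (the intrinsics and any distortion apply to the point x, -y, -z); pixel columns grow to the right and rows downward; lengths in mm; the calibration is good to about 2 mm. A picture is of the moment at which its call begins: read the wrist's pose just before it.
- manip.job_done(): hands the job in; it is judged then, once.
Trained networks look in a picture, given as the dict that the camera call returned (one of the last four; its "shot" number tells which), for a name from the list of things; names that differ only in an ending like _2 or _b are one class to them, and where a whole thing is asked for, a point or a joint stands for the part that bears it (a point fixed in the world has none). Each returns a list of dicts, best first, with "score" (0 to 1); they miss things now and then, are a little off and sometimes report something else, mostly with a low value. They report only what shows in the picture. A call takes as long as a camera call. They do not tell look-alikes from the thing itself.
- finder.silhouettes(target, picture): "region" (384x512 bool, what is visible of it).
- finder.pinpoint(target, picture): "position" ([x, y, z] in mm, in world coordinates, good to about 4 mm: a listed point, or the origin of a listed thing).
The state is a dict: "time_s": time; "q": joint angles; "joint_velocities": joint speeds; "effort": joint torques, N m; "position": TCP position; "orientation": TCP orientation; "wrist_force": force on the tool from outside, world axes, zero at the start; "wrist_torque": the same for the moment, N m; "opening": opening from 0.0 (shut) to 1.0 (fully open); "grasp_force": force on a finger pad.
Only numpy, scipy, OpenCV 4.12 (cv2) and the standard library are available. Lean on these libraries where they do the work, as an engineer would, in place of code of your own. Each camera call takes 0.05 s, during which the arm holds its last target. There are 200 camera calls.

## Working session

There is one attempt and no reset: what is moved stays moved. The work goes in short steps, Python scripts to look and compute and a shell command to move; the robot and the scene stay as the last step left them, time stands still between calls to the robot, and variables do not carry over. Pictures are saved under pics/ and viewed, at most 10 in all, crops included, and the job is handed in when it is done.

```bash
mkdir -p pics; ls; cat > h.py <<'E'
import numpy as np, cv2
from scipy.spatial.transform import Rotation as R
from workcell import sensors, optics, manip, finder
def rot(q): return R.from_quat([q[1],q[2],q[3],q[0]])
def T_cam(p,st=None):
    T=np.eye(4)
    if 'mount' in p:
        T[:3,:3]=rot(st['orientation']).as_matrix();T[:3,3]=st['position']
        return T@np.array(p['mount'])
    T[:3,:3]=rot(p['orientation']).as_matrix();T[:3,3]=p['eye'];return T
def cloud(p,st=None):
    v,u=np.mgrid[0:384,0:512]
    K=np.array([[p['fx'],0,p['cx']],[0,p['fy'],p['cy']],[0,0,1.]])
    n=cv2.undistortPoints(np.stack([u,v],-1).reshape(-1,1,2).astype(float),K,np.array(p['dist_coeffs'])).reshape(384,512,2)
    d=p['depth'].astype(float)
    c=np.stack([n[...,0]*d,-n[...,1]*d,-d],-1)
    T=T_cam(p,st);w=c@T[:3,:3].T+T[:3,3];w[d<=0]=np.nan;return w
E
python3 - <<'E'
from h import *
print(manip.hold_point_z, sensors.state())
ims=[]
for n in ['side','top']:
    p=optics.get_image(n);ims.append(p['pixels']);w=cloud(p)
    np.save(n+'.npy',w);cv2.imwrite(n+'.png',p['pixels'])
    print(n,p['eye'])
    for t in ['cap','cap_top','jar','stand','coaster','spice_tall','spice_short','mug_2']:
        print(t,[(np.round(r['position']).tolist(),round(r['score'],2)) for r in finder.pinpoint(t,p)])
    for t in ['cap','coaster']:
        for r in finder.silhouettes(t,p):
            m=r['region'];v,u=np.nonzero(m);print(' sil',t,round(r['score'],2),u.mean().round(),v.mean().round(),m.sum(),np.nanmedian(w[m],0).round(),np.median(p['pixels'][m],0))
for n,i in zip('st',ims): cv2.imwrite(f'pics/{n}.png',cv2.resize(i,(768,576)))
E
```

```text
pics
18.700000000000003 {'time_s': 0.0, 'q': array([ 1.27902619e+00,  2.41432810e-01,  3.74774246e-03,  1.33518064e+00,
       -4.48001558e-05,  1.57077817e+00]), 'joint_velocities': array([ 0.00029917,  0.00148892,  0.00074165,  0.00176208,  0.00121475,
       -0.00060485]), 'effort': array([ 1.40953271e-04, -3.72320616e+01,  2.52407169e+01,  1.68606872e-02,
        3.51447102e-05,  6.95002626e-06]), 'position': array([143.66060902, 478.27680815, 230.41200966]), 'orientation': array([-1.28258097e-04,  1.45359075e-01,  9.89378425e-01, -1.02695371e-03]), 'wrist_force': array([-0.256402  , -0.70642726, -0.43930709]), 'wrist_torque': array([ 0.01280103, -0.03148359,  0.02382308]), 'grasp_force': 0.0, 'opening': 0.9988130927919313}
side [289.52719517 920.72167656 655.66220245]
cap [([498.0, 543.0, 2.0], 0.86), ([638.0, 543.0, -2.0], 0.61), ([505.0, 370.0, 121.0], 0.57)]
cap_top [([503.0, 366.0, 146.0], 0.88), ([641.0, 294.0, -4.0], 0.75), ([392.0, 281.0, 0.0], 0.74), ([497.0, 537.0, 32.0], 0.68), ([499.0, 161.0, -2.0], 0.22)]
jar [([505.0, 366.0, 140.0], 0.64), ([502.0, 364.0, 146.0], 0.
[... 689 characters left out ...]
 21.0], 0.79), ([496.0, 543.0, 30.0], 0.77)]
jar [([503.0, 368.0, 135.0], 0.7), ([681.0, 168.0, -3.0], 0.58)]
stand [([526.0, 392.0, 0.0], 0.88)]
coaster [([499.0, 159.0, -3.0], 0.76)]
spice_tall [([509.0, 375.0, 121.0], 0.73)]
spice_short [([394.0, 281.0, 1.0], 0.65)]
mug_2 [([681.0, 169.0, -3.0], 0.91)]
 sil cap 0.94 168.0 215.0 785 [491. 539.  31.] [238. 239. 241.]
 sil cap 0.7 277.0 253.0 322 [388. 282.  96.] [109.  183.5 213.5]
 sil cap 0.64 170.0 160.0 443 [633. 540.  23.] [195.  91. 166.]
 sil cap 0.6 237.0 199.0 594 [503. 367. 144.] [218. 219. 226.]
 sil coaster 0.86 322.0 211.0 1496 [494. 159.   8.] [135. 193. 239.]
 sil coaster 0.71 269.0 151.0 399 [626. 290. 103.] [ 64.  90. 115.]
```

View pics/s.png

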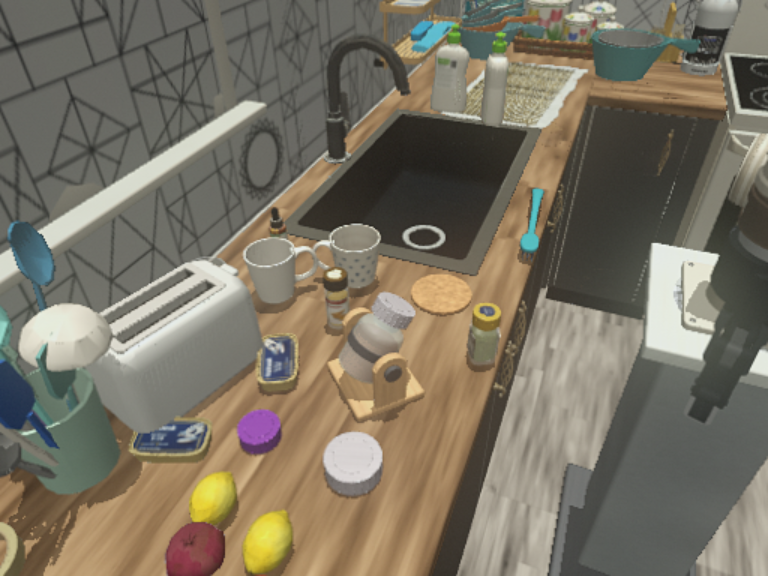

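View pics/t.png

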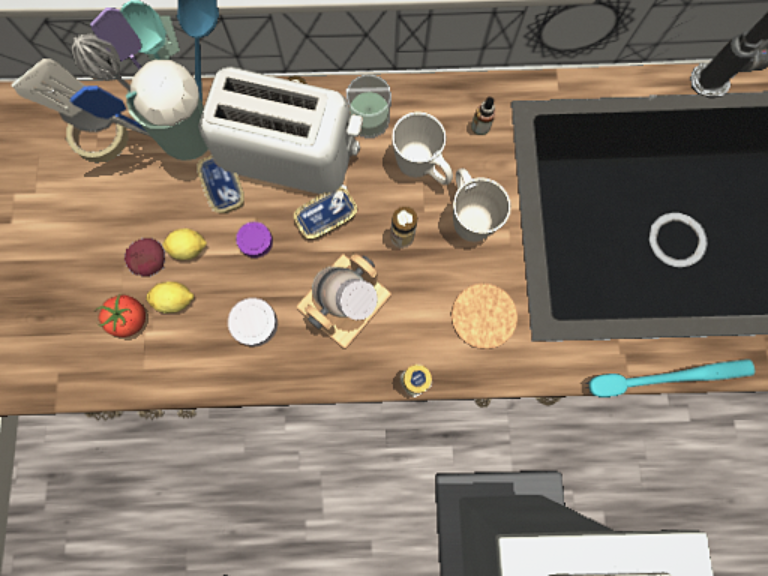

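The images show three candidates, given in 512x384 side-image pixels:
- **(262,206):** silver cap on the leaning jar.
- **(235,309):** larger silver cap lying on the worktop.
- **(173,287):** purple cap.

The right one is the silver cap on the jar, since it isn't purple and is the smaller of the two silver ones. Next I'll fit the cap pose and check the choice with a crop.

```bash
cat >> h.py <<'E'
def rows(goalR,goalp,st=None):
    "tool-frame rotvec (deg) and shift (m) from measured pose to goal"
    st=st or sensors.state();Rc=rot(st['orientation'])
    rv=(Rc.inv()*R.from_matrix(goalR)).as_rotvec(degrees=True)
    return rv.round(2),(Rc.inv().apply(np.array(goalp)-st['position'])/1000).round(4)
E
python3 - <<'E'
from h import *
for n,c in [('side',(262,206)),('top',(237,199))]:
    w=np.load(n+'.npy')
    s=w.reshape(-1,3); g=s[(np.linalg.norm(s-[503,367,142],axis=1)<36)]
    best=None;rng=np.random.default_rng(0)
    for _ in range(1500):
        a,b,d=g[rng.choice(len(g),3)];nn=np.cross(b-a,d-a);l=np.linalg.norm(nn)
        if l<50: continue
        nn/=l
        if nn[2]<0.6: continue
        k=abs((g-a)@nn)<2
        if best is None or k.sum()>best.sum():best=k
    q=g[best];ctr=q.mean(0);nn=np.linalg.svd(q-ctr)[2][2];nn*=np.sign(nn[2])
    e=np.cross(nn,[0,0,1]);e/=np.linalg.norm(e);f=np.cross(nn,e)
    P=np.c_[(q-ctr)@e,(q-ctr)@f].astype(np.float32)
    (c2,rad)=cv2.minEnclosingCircle(P)
    print(n,len(q),ctr.round(1),nn.round(3),np.degrees(np.arccos(nn[2])),np.degrees(np.arctan2(-nn[1],-nn[0])),'circ',(ctr+c2[0]*e+c2[1]*f).round(1),rad)
    # coaster
    k=s[(abs(s[:,2]-8)<3)&(np.hypot(s[:,0]-498,s[:,1]-160)<70)]
    (c2,rad)=cv2.minEnclosingCircle(k[:,:2].astype(np.float32));print('coaster',c2,rad,np.median(k,0))
i=cv2.imread('side.png')[160:260,200:320];cv2.imwrite('pics/c.png',cv2.resize(i,None,fx=5,fy=5,interpolation=2))
E
```

```text
side 242 [500.7 367.9 145.2] [-0.359 -0.366  0.859] 30.843912813003943 45.479143982360476 circ [501.8 364.2 144.1] 29.262561798095703
coaster (495.0180358886719, 158.81272888183594) 56.2027473449707 [493.20809379 161.9249147    8.40813049]
top 420 [501.6 363.6 144. ] [-0.353 -0.402  0.845] 32.35569317815043 48.663127187561756 circ [502.2 362.7 143.8] 29.63810157775879
coaster (498.01519775390625, 162.17166137695312) 67.67830657958984 [494.4179878  157.80119655   8.15295362]
```

View pics/c.png

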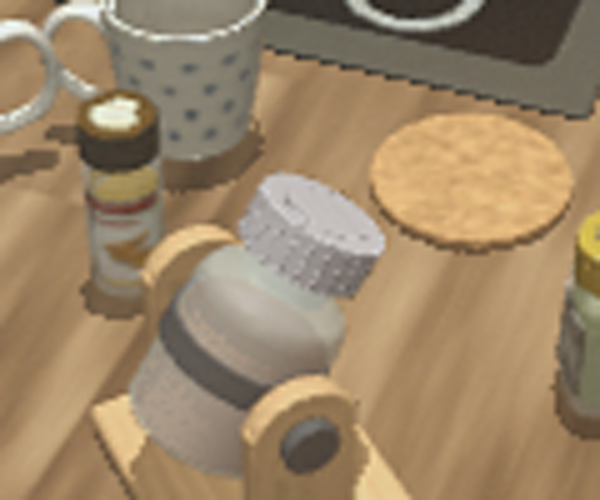

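The crop shows the smaller silver cap on the leaning jar at side pixel (262,206), with the coaster to its right, clear of other objects. I'll move to a stand-off pose along the jar's axis.

```bash
cat >> h.py <<'E'
TOP=np.array([502,364.5,143.]);AZ=np.radians(47.3);t=np.radians(32)
N=np.array([-np.sin(t)*np.cos(AZ),-np.sin(t)*np.sin(AZ),np.cos(t)])
def align(Rc,z):
    "smallest turn of Rc taking its z to z"
    a=np.cross(Rc[:,2],z);s=np.linalg.norm(a);ang=np.arctan2(s,Rc[:,2]@z)
    return R.from_rotvec(a/(s+1e-12)*ang).as_matrix()@Rc
E
python3 - <<'E'
from h import *
st=sensors.state();G=align(rot(st['orientation']).as_matrix(),-N)
print(G.round(3));rv,sh=rows(G,TOP+110*N);print(rv,sh,TOP+110*N)
E
```

```text
[[-0.913  0.195  0.359]
 [ 0.337  0.857  0.389]
 [-0.232  0.476 -0.848]]
[-28.77 -14.02   0.  ] [-0.3504 -0.0589 -0.005 ] [462.46931394 321.66100583 236.28529058]
```

```bash
python3 -m pendant '[[[0,0,0,-0.044,-0.0075,-0.002,1],[0,0,0,-0.044,-0.0075,-0.002,1],[0,0,0,-0.044,-0.0075,-0.001,1],[0,0,0,-0.044,-0.0075,0,1],[0,0,0,-0.044,-0.0075,0,1],[0,0,0,-0.044,-0.0075,0,1],[0,0,0,-0.044,-0.007,0,1],[0,0,0,-0.042,-0.007,0,1]]]'; python3 -m pendant '[[[-7.2,-3.5,0,0,0,0,1],[-7.2,-3.5,0,0,0,0,1],[-7.2,-3.5,0,0,0,0,1],[-7.2,-3.5,0,0,0,0,1],[0,0,0,0,0,0,1],[0,0,0,0,0,0,1]]]'; python3 - <<'E'
from h import *
st=sensors.state();p=optics.get_image('wrist');w=cloud(p,st)
print(st['q'].round(3),st['position'])
for t in ['cap','cap_top']: print(t,[(np.round(r['position']).tolist(),round(r['score'],2)) for r in finder.pinpoint(t,p)])
s=w.reshape(-1,3);s=s[~np.isnan(s[:,0])]
g=s[np.linalg.norm(s-TOP,axis=1)<45];h=(g-TOP)@N
q=g[abs(h)<5];q=q[np.hypot(*(q-TOP-np.outer((q-TOP)@N,N)).T[:2])<20]
ctr=q.mean(0);nn=np.linalg.svd(q-ctr)[2][2];nn*=np.sign(nn[2]);print(len(q),ctr,nn.round(3),N.round(3),'h',np.median((q-TOP)@N))
k=g[abs((g-ctr)@nn)<2];e=np.cross(nn,[0,0,1]);e/=np.linalg.norm(e);f=np.cross(nn,e)
P=np.c_[(k-ctr)@e,(k-ctr)@f].astype(np.float32);c,r=cv2.minEnclosingCircle(P);print('circ',ctr+c[0]*e+c[1]*f,r)
cv2.imwrite('pics/w1.png',p['pixels'])
E
```

```text
time_s: 2.1
position: [463.4, 320.9, 236.3]
orientation: [0.0, 0.146, 0.989, 0.0]
wrist_force: [-0.0, -0.1, -0.1]
opening: 1.001
grasp_force: 0.0
time_s: 2.85
position: [463.6, 322.5, 238.4]
orientation: [0.156, 0.14, 0.951, 0.228]
wrist_force: [0.5, 0.9, 1.0]
opening: 0.997
grasp_force: 0.0
[ 0.523 -0.009 -0.427  0.613  0.159  0.858] [463.58826721 322.54754336 238.36722013]
cap [([511.0, 372.0, 123.0], 0.77), ([636.0, 543.0, 3.0], 0.65), ([493.0, 544.0, 0.0], 0.6)]
cap_top [([500.0, 546.0, 32.0], 0.68), ([504.0, 364.0, 143.0], 0.67), ([638.0, 547.0, 23.0], 0.57)]
1787 [501.20846065 364.13352286 143.7446171 ] [-0.363 -0.387  0.848] [-0.359 -0.389  0.848] h 1.0552589937864008
circ [503.28239034 361.7013237  143.52178427] 29.190305709838867
```

View pics/w1.png

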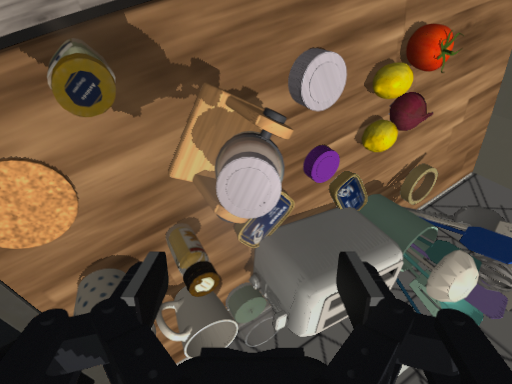

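The wrist view shows the cap top at about (248,185), and its fitted normal matches the jar axis to within 0.3°. I'll close in along the axis.

```bash
sed -i 's/^TOP=.*;AZ/TOP=np.array([502.3,363.5,143.4]);AZ/; s/radians(47.3)/radians(47)/' h.py; python3 - <<'E'
from h import *
st=sensors.state();Rc=rot(st['orientation']).as_matrix();G=align(Rc,-N)
print(rows(G,TOP-24*N), 'second after turn', G.T@(TOP-24*N-st['position']))
y=np.cross([0,0,1],N);y/=np.linalg.norm(y);x=np.cross(y,N);print('tool y vs jar',np.degrees(np.arctan2(G[:,1]@y,G[:,1]@x)))
E
```

```text
(array([ 0.22, -0.06,  0.  ]), array([ 0.001 , -0.0038,  0.134 ])) second after turn [  1.19218144  -3.29385528 134.02508639]
tool y vs jar -153.71579067753157
```

```bash
python3 -m pendant '[[[0.2,0,0,0.001,-0.003,0.03,1],[0,0,0,0,0,0.03,1],[0,0,0,0,0,0.025,1],[0,0,0,0,0,0.02,1],[0,0,0,0,0,0.015,1],[0,0,0,0,0,0.01,1],[0,0,0,0,0,0.004,1],[0,0,0,0,0,0,1]]]'; python3 - <<'E'
from h import *
st=sensors.state();Rc=rot(st['orientation']).as_matrix()
d=Rc.T@(TOP-24*N-st['position']);print(d.round(2),rows(align(Rc,-N),TOP-24*N)[0])
E
```

```text
time_s: 4.0
position: [508.8, 371.5, 121.0]
orientation: [0.155, 0.14, 0.951, 0.226]
wrist_force: [-0.4, -0.4, -0.7]
opening: 0.999
grasp_force: 0.0
[-2.02  2.53 -0.41] [-0.09 -0.15  0.  ]
```

```bash
python3 -m pendant '[[[0,0,0,-0.002,0.0025,0,1],[0,0,0,0,0,0,-1],[0,0,0,0,0,0,-1],[0,0,0,0,0,0,-1],[0,0,0,0,0,0,-1],[0,0,0,0,0,0,-1],[0,0,0,0,0,0,-1]]]'; python3 - <<'E'
from h import *
st=sensors.state();Rc=rot(st['orientation']).as_matrix()
print((Rc.T@(TOP-24*N-st['position'])).round(2),(Rc.T@st['wrist_force']).round(1),st['wrist_torque'],st['q'].round(3))
E
```

```text
time_s: 4.88
position: [511.0, 372.6, 123.6]
orientation: [0.156, 0.14, 0.951, 0.226]
wrist_force: [-3.1, -3.0, 4.6]
opening: 0.661
grasp_force: 62.0
[ 0.23 -0.11  0.47] [ 0.8 -1.1 -6.2] [-0.60028465  0.52331381 -0.03350506] [ 0.566  0.251 -0.463  0.314  0.135  0.896]
```

The grip is good: opening about 56 mm, 62 N, and hardly any side force. Next comes the twist, which is negative about tool z.

```bash
python3 -m pendant '[[[0,0,-10,0,0,0,-1],[0,0,-10,0,0,0,-1],[0,0,-10,0,0,0,-1],[0,0,0,0,0,0,-1]]]'; python3 - <<'E'
from h import *
st=sensors.state();Rc=rot(st['orientation']).as_matrix()
y=np.cross([0,0,1],N);y/=np.linalg.norm(y);x=np.cross(y,N);print('tool y vs jar',np.degrees(np.arctan2(Rc[:,1]@y,Rc[:,1]@x)))
print((Rc.T@(TOP-24*N-st['position'])).round(2),(Rc.T@st['wrist_force']).round(1),(Rc.T@st['wrist_torque']).round(2),st['q'].round(3))
E
```

```text
time_s: 5.38
position: [510.9, 372.7, 123.9]
orientation: [0.209, -0.111, 0.955, 0.179]
wrist_force: [-4.9, -4.8, 7.7]
opening: 0.663
grasp_force: 62.5
tool y vs jar -123.71312952848913
[ 0.31 -0.14  0.83] [  1.7  -0.7 -10.2] [0.45 0.78 0.01] [ 0.566  0.251 -0.463  0.315  0.135  0.371]
```

```bash
python3 -m pendant '[[[0,0,-10,0,0,0,-1],[0,0,-10,0,0,0,-1],[0,0,-10,0,0,0,-1],[0,0,-10,0,0,0,-1],[0,0,-10,0,0,0,-1],[0,0,-4,0,0,0,-1],[0,0,0,0,0,0,-1],[0,0,0,0,0,0,-1]]]'; python3 - <<'E'
from h import *
st=sensors.state();Rc=rot(st['orientation']).as_matrix()
print((Rc.T@(TOP-24*N-st['position'])).round(2),(Rc.T@st['wrist_force']).round(1),(Rc.T@st['wrist_torque']).round(2),st['q'].round(3))
p=optics.get_image('side');cv2.imwrite('pics/c2.png',cv2.resize(p['pixels'][140:260,180:340],None,fx=4,fy=4,interpolation=2))
E
```

```text
time_s: 6.38
position: [511.2, 371.3, 122.9]
orientation: [0.267, -0.532, 0.801, 0.063]
wrist_force: [-2.9, -6.6, 5.0]
opening: 0.664
grasp_force: 64.4
[-1.19  0.78  0.41] [ 3.8 -1.2 -7.9] [0.15 1.1  0.05] [ 0.565  0.252 -0.464  0.315  0.133 -0.57 ]
```

View pics/c2.png

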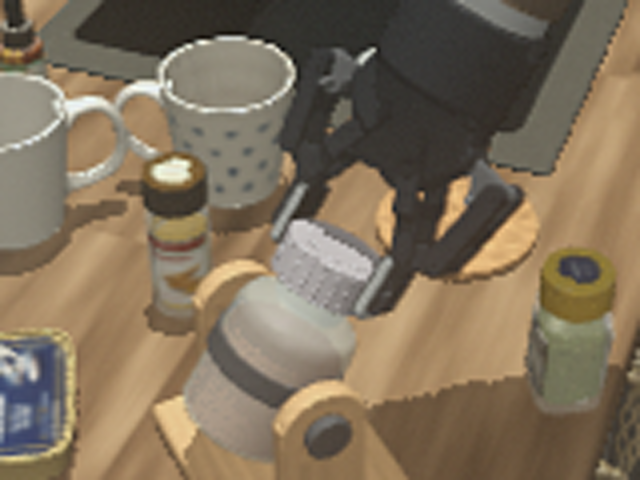

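The side crop shows both pads square on the cap, with the spice jars and mug clear. Now I'll lift along the axis, gently at first.

```bash
python3 -m pendant '[[[0,0,0,0,0,-0.005,-1],[0,0,0,0,0,-0.008,-1],[0,0,0,0,0,-0.01,-1],[0,0,0,0,0,-0.012,-1],[0,0,0,0,0,-0.015,-1],[0,0,0,0,0,-0.02,-1],[0,0,0,0,0,-0.02,-1],[0,0,0,0,0,0,-1]]]'; python3 - <<'E'
from h import *
st=sensors.state();Rc=rot(st['orientation']).as_matrix()
print((Rc.T@(TOP-24*N-st['position'])).round(2),(Rc.T@st['wrist_force']).round(1),st['q'].round(3))
C=np.array([495,159.5])
for h in (120,):
    G=align(Rc,np.array([0,0,-1.]));print(rows(G,[*C,h]),rows(G,[*C,h])[0], 'after turn shift',G.T@(np.array([*C,h])-st['position']))
p=optics.get_image('side');cv2.imwrite('pics/c3.png',cv2.resize(p['pixels'][100:260,180:360],None,fx=4,fy=3.5,interpolation=2))
E
```

```text
time_s: 7.42
position: [479.3, 338.1, 201.7]
orientation: [0.269, -0.532, 0.8, 0.064]
wrist_force: [0.8, 1.1, -1.6]
opening: 0.663
grasp_force: 63.6
[ 1.71  1.11 91.53] [-0.3  0.1  2. ] [ 0.537  0.069 -0.45   0.51   0.149 -0.595]
(array([-11.08,  30.11,   0.  ]), array([ 0.1822, -0.0749,  0.0054])) [-11.08  30.11   0.  ] after turn shift [158.69146248 -83.52046412  81.6537791 ]
```

View pics/c3.png

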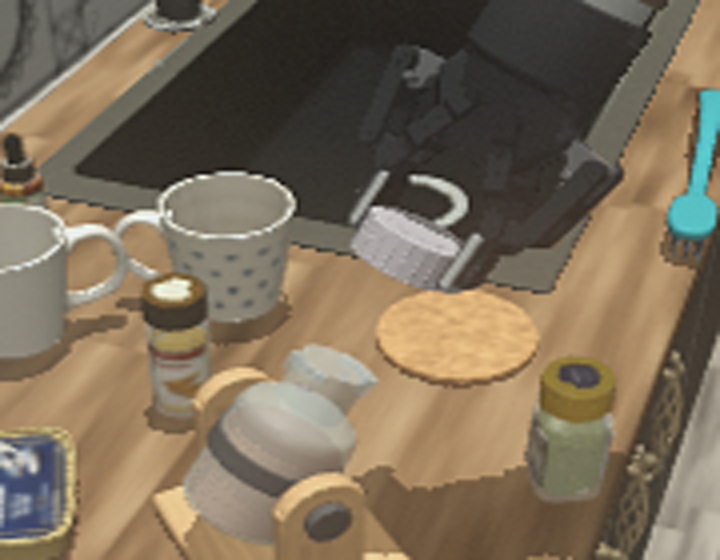

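The cap is off, held level in the pads with the tips above its lower edge, and the jar neck is bare. I'll turn the tool vertical and then carry the cap over.

```bash
python3 -m pendant '[[[-2.8,7.5,0,0,0,0,-1],[-2.8,7.5,0,0,0,0,-1],[-2.8,7.5,0,0,0,0,-1],[-2.7,7.5,0,0,0,0,-1],[0,0,0,0.016,-0.0085,0,-1],[0,0,0,0.03,-0.016,0,-1],[0,0,0,0.04,-0.021,0,-1],[0,0,0,0.035,-0.018,0,-1]]]';python3 -m pendant '[[[0,0,0,0.025,-0.013,0,-1],[0,0,0,0.012,-0.007,0.01,-1],[0,0,0,0,0,0.03,-1],[0,0,0,0,0,0.03,-1],[0,0,0,0,0,0.01,-1],[0,0,0,0,0,0,-1],[0,0,0,0,0,0,-1]]]'; python3 - <<'E'
from h import *
st=sensors.state();Rc=rot(st['orientation']).as_matrix();G=align(Rc,np.array([0,0,-1.]))
print(rows(G,[495,159.5,120]),st['q'].round(3),'f',st['wrist_force'])
p=optics.get_image('wrist');w=cloud(p,st);cv2.imwrite('pics/w2.png',p['pixels'])
q=optics.get_image('side');ws=cloud(q)
s=np.r_[ws.reshape(-1,3)]
k=s[(np.hypot(s[:,0]-495,s[:,1]-160)<29)&(s[:,2]>100)&(s[:,2]<170)]
print(len(k),np.percentile(k[:,2],[1,5,20,50]) if len(k) else 0)
cv2.imwrite('pics/c4.png',cv2.resize(q['pixels'][100:240,230:370],None,fx=4,fy=4,interpolation=2))
E
```

```text
time_s: 8.48
position: [490.0, 199.7, 198.5]
orientation: [-0.001, -0.554, 0.833, 0.001]
wrist_force: [-0.5, -0.3, -0.6]
opening: 0.661
grasp_force: 63.7
time_s: 9.35
position: [495.4, 160.5, 120.1]
orientation: [-0.0, -0.554, 0.832, 0.0]
wrist_force: [0.2, 0.1, -1.0]
opening: 0.66
grasp_force: 63.7
(array([ 0.07, -0.  ,  0.  ]), array([ 0.001 , -0.0001,  0.0001])) [ 3.130e-01  3.570e-01 -1.350e-01  1.079e+00  1.000e-03 -8.620e-01] f [ 0.21107622  0.05504    -0.9625921 ]
285 [121.4600294  123.49516814 135.99626948 144.08003297]
```

View pics/c4.png

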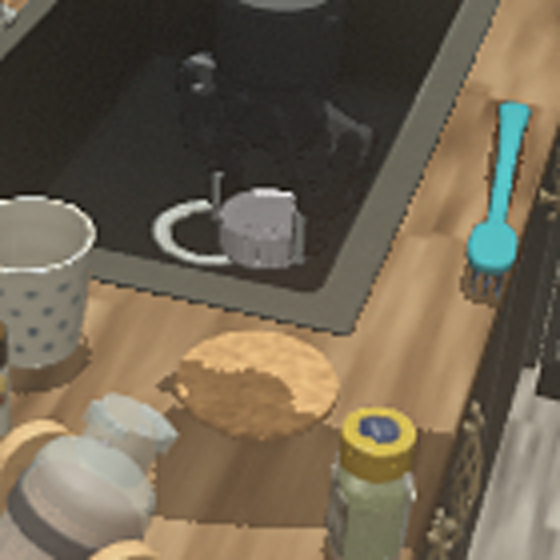

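The cap hangs level over the coaster with its lower edge at z≈121, so it has about 113 mm to go. I'll go down 106 mm and then creep.

```bash
python3 -m pendant '[[[0,0,0,0.001,0,0.02,-1],[0,0,0,0,0,0.03,-1],[0,0,0,0,0,0.025,-1],[0,0,0,0,0,0.018,-1],[0,0,0,0,0,0.01,-1],[0,0,0,0,0,0.003,-1],[0,0,0,0,0,0,-1],[0,0,0,0,0,0,-1]]]';python3 -m pendant '[[[0,0,0,0,0,0.002,-1],[0,0,0,0,0,0,-1]]]'; python3 -m pendant '[[[0,0,0,0,0,0.002,-1],[0,0,0,0,0,0,-1]]]'
```

```text
time_s: 10.45
position: [494.5, 159.3, 13.8]
orientation: [-0.001, -0.554, 0.832, 0.001]
wrist_force: [0.6, -0.5, -1.1]
opening: 0.66
grasp_force: 63.7
time_s: 10.7
position: [493.8, 159.1, 11.1]
orientation: [-0.001, -0.554, 0.832, 0.001]
wrist_force: [0.3, 0.1, -0.2]
opening: 0.666
grasp_force: 63.7
time_s: 10.95
position: [493.6, 159.0, 8.8]
orientation: [-0.002, -0.554, 0.832, 0.001]
wrist_force: [-0.4, -0.4, -0.9]
opening: 0.663
grasp_force: 63.7
```

```bash
python3 -m pendant '[[[0,0,0,0,0,0.001,-1],[0,0,0,0,0,0,-1]]]'; python3 -m pendant '[[[0,0,0,0,0,0.001,-1],[0,0,0,0,0,0,-1]]]'; python3 - <<'E'
from h import *
q=optics.get_image('side');cv2.imwrite('pics/c5.png',cv2.resize(q['pixels'][150:240,240:350],None,fx=6,fy=6,interpolation=2))
E
```

```text
time_s: 11.2
position: [493.7, 159.0, 8.4]
orientation: [-0.001, -0.554, 0.832, 0.001]
wrist_force: [-1.7, -0.8, 4.3]
opening: 0.662
grasp_force: 64.0
time_s: 11.45
position: [493.7, 159.0, 8.3]
orientation: [-0.001, -0.554, 0.832, 0.001]
wrist_force: [-4.2, -1.5, 11.1]
opening: 0.664
grasp_force: 64.6
```

View pics/c5.png

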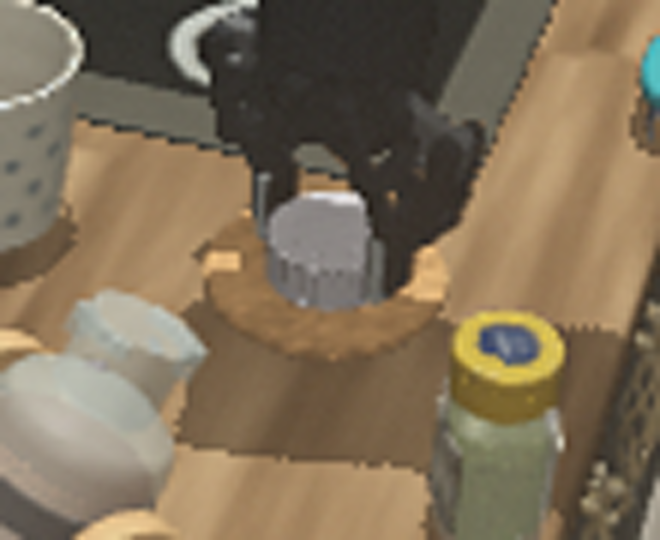

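The cap sits flat on the coaster, contact is felt, and the tips are clear of the cork. I'll open the fingers and retreat upward.

```bash
python3 -m pendant '[[[0,0,0,0,0,-0.001,-1],[0,0,0,0,0,0,0.8],[0,0,0,0,0,0,1],[0,0,0,0,0,0,1],[0,0,0,0,0,0,1],[0,0,0,0,0,0,1]]]'; python3 -m pendant '[[[0,0,0,0,0,-0.01,1],[0,0,0,0,0,-0.02,1],[0,0,0,0,0,-0.03,1],[0,0,0,0,0,-0.03,1],[0,0,0,0,0,-0.03,1],[0,0,0,0,0,0,1],[0,0,0,0,0,0,1]]]'; python3 - <<'E'
from h import *
q=optics.get_image('side');w=cloud(q)
for r in finder.pinpoint('cap',q): print(np.round(r['position']),r['score'])
s=w.reshape(-1,3);k=s[(np.hypot(s[:,0]-495,s[:,1]-160)<50)&(abs(s[:,2]-31)<5)]
c=k.mean(0);print(c,np.linalg.svd(k-c)[2][2],cv2.minEnclosingCircle(k[:,:2].astype(np.float32)))
cv2.imwrite('pics/c6.png',cv2.resize(q['pixels'][150:270,220:350],None,fx=5,fy=5,interpolation=2))
E
```

```text
time_s: 12.25
position: [493.8, 159.1, 7.9]
orientation: [-0.002, -0.554, 0.832, 0.001]
wrist_force: [-0.1, -0.0, -0.8]
opening: 1.0
grasp_force: 0.0
time_s: 13.12
position: [493.8, 159.0, 127.9]
orientation: [-0.002, -0.554, 0.832, 0.001]
wrist_force: [-0.5, 0.2, -0.0]
opening: 1.001
grasp_force: 0.0
[641. 546.  -1.] 0.96
[494. 158.   8.] 0.71
[495. 546.   2.] 0.57
[491.92576318 162.84452494  31.51272825] [-0.01091582  0.02585403  0.99960613] ((492.1335754394531, 158.720703125), 30.572509765625)
```

View pics/c6.png

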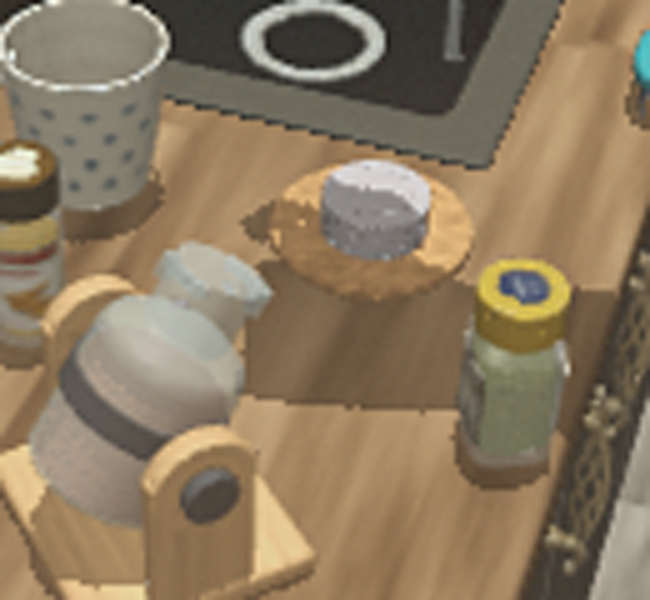

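The cap lies flat and centred on the coaster, and the gripper is clear.

```bash
python3 -c "
from h import *
print(manip.job_done())"
```

```text
the job is handed in; nothing more can be done
None
```

The job is handed in: I twisted the cap loose, lifted it off and set it flat, open side down, near the middle of the cork coaster, then let go and backed the gripper clear; it took about 13 s, and no verdict came back.

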